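Hang a bracelet on the empty hook of the counter carousel

ROBOT

A 6-joint arm with a two-finger parallel gripper is mounted at the origin on a cart in front of the work surface, level with it; the furniture and walls round the work are solid. World frame = base frame: x ahead of the robot, y to its left, z up, the work surface at z = 0. Lengths are in m, angles in rad, forces in N, time in s.
With the tool pointing down it reaches from about 0.35 to 0.85 m from the base axis. Payload 8.1 kg.
Tool frame: the origin (TCP) lies between the finger pads; the fingertips stand 14 mm ahead of it and the grasp point (between the pads) lies 5 mm behind it (robot.tip_reach is the z of the fingertips in the tool frame, in m); z points along the fingers, y is the line along which they close (so a half turn about z gives the same grasp; the last joint's range is limited). The gripper opens to 93 mm and grips with 3 to 60 N. Pads are 15 mm wide; open, the fingers measure 128 mm over their backs; the gripper's body (75 mm by 188 mm) begins 65 mm behind the grasp point.
Start: joints at [-1.267, 0.13, 1.488, -0, 1.523, -0.085], TCP at [0.227, -0.555, 0.233] pointing down, gripper open.
Joint ranges: [-2.96, 2.96], [-0.89, 2.26], [0.02, 2.5], [-1.34, 4.48], [0, 2.73], [-2.66, 2.66]. Speed limits (rad/s): [2.39, 2.39, 2.79, 3.14, 3.14, 3.14].

INTERFACE

Orientations are given as a rotation vector (axis times angle).
In Python, from plant import robot gives the robot as it stands. The module is installed in compiled form; this text tells all that it offers.
- The arm moves only by the shell command python3 -m handwheel 'ROWS' [FORCE]. ROWS is JSON, a list of rows, each a list of 7 numbers: the closure, from -1 (fully open) to 1 (shut), then the shift along the tool's x, y, z each as a share of 100 cm, from -1 to 1, then the turn, a rotation vector about the tool's x, y, z each as a share of 180 degrees, from -1 to 1. In form: [[grip, tx, ty, tz, rx, ry, rz], ...]. A call has 1 to 20 rows; each row is the pose to reach, as a shift and turn from the pose commanded when the call began, along the tool's axes at that moment, turning the shorter way round; what a row does not reach only later rows make up. A row lasts 1/8 s, in which the tool goes at most 62.5 mm and 10.7 degrees, less where a joint would pass 70% of its speed; a pose out of reach is approached as far as the arm can. A call with a number of a shift or a turn outside -1 to 1 is refused whole. A call with a gripper value outside its range is refused whole. The fingers move at their own pace and stop on an object; FORCE is the grip in N (left out, the last holds). Time passes only in rows, so rows that repeat a pose let the fingers close. It gives the time, the measured TCP pose, the force, the opening and the grip force at its end, in the units of the state.
- robot.read_state(): the state, without advancing time (a new reading comes with each control period).
- robot.read_camera(name): name is "scene" or "top"; returns a dict with "frame" (400x640x3 uint8, red, green, blue), "fx", "fy", "cx", "cy" (pixels), "k1" (the pictures are not rectified: a ray, as slopes to the right and down, at radius r is drawn at 1 + k1 r^2 times it, then the intrinsics apply), "rvec" (rotation vector, rad) and "tvec" (3), from world to camera coordinates, as OpenCV has them. Camera axes: x right, y down, z forward; pixel columns grow to the right and rows downward; lengths in m; the calibration is good to about 2 mm. A picture is of the moment at which its call begins. There is no depth.
- robot.close_job(): hands the job in; it is judged then, once.
Trained networks look in a picture, given as the dict that the camera call returned (one of the last four; its "shot" number tells which), for a name from the list of things; names that differ only in an ending like _2 or _b are one class to them, and where a whole thing is asked for, a point or a joint stands for the part that bears it (a point fixed in the world has none). Each returns a list of dicts, best first, with "conf" (0 to 1); they miss things now and then, are a little off and sometimes report something else, mostly with a low value. They report only what shows in the picture. A call takes as long as a camera call. They do not tell look-alikes from the thing itself.
- robot.regions_of(picture, name): "mask" (400x640 bool, what is visible of it) and "rect" ([left, top, right, bottom] in pixels, round what is visible of it).
The state is a dict: "t": time; "q": joint angles; "dq": joint speeds; "joint_torque": joint torques, N m; "tool_pos": TCP position; "orientation": TCP orientation; "force": force on the tool from outside, world axes, zero at the start; "wrist_torque": the same for the moment, N m; "opening": finger opening in m; "gripper_force": force on a finger pad.
Only numpy, scipy, OpenCV 4.12 (cv2) and the standard library are available. Lean on these libraries where they do the work, as an engineer would, in place of code of your own. Each camera call takes 0.05 s, during which the arm holds its last target. There are 200 camera calls.

TASK

First turn the bracelet carousel anticlockwise, seen from above, by its empty hook until it gently meets its stop, so that the empty hook faces the front. Then take the bracelet out of the slotted stand, slide it onto that hook until you feel it press lightly on the upright back plate, and leave it hanging there behind the upturned tip; never force the carousel, and do not push the jar and the dish about.

Things in the scene. Friction and masses are not known exactly. Their poses are not given: they have to be found in the camera images.
- carousel (a joint): angle of the carousel's turning head in rad: 0 is against its rigid end stop, with the empty hook pointing to the front; negative is clockwise of that seen from above (at -1.57 the empty hook points to the foot's own +y side). A light friction brake of about 0.1 N m holds it where it is left.
- carousel_foot: fixed round dark-wood foot, 150 mm across, 14 mm high, with a steel post. Origin on the turning axis at table height, z up; its -x axis is the front direction, which the empty hook must face (short steel mark on the rim).
- hook_tip (a point): on the wire axis of the empty hook, 115 mm out from the turning axis, where the wire bends up; the tip rises 19 mm above it and ends 9 mm farther out. x points along the wire to the turning axis, z up. The face of the rigid back plate (40 mm wide, from 20 mm above to 50 mm below the wire) lies 53 to 71 mm in from this point; where it is clamped differs each time and is not reported: feel for it.
- bracelet_center (a point): centre of the loose rigid grey stone bracelet, a twelve-sided ring 62 mm in outer and 54 mm in inner diameter, 20 mm wide along its axis, about 50 g, standing on edge. This frame's z is the ring's axis (level, along the stand's x). Hanging on the wire, its centre is about 23 mm below the wire axis. Its outside is flat for 14 mm at either end of the level diameter.
- stand: fixed light-wood bracelet stand, 60 x 46 x 21 mm, origin under its centre at table height; a slot 24 mm wide along its y axis, floor 8 mm above the table, holds the bracelet upright, axis along the stand's x. The stand is narrower (46 mm) than the bracelet, whose flanks stick out.
- jar_center (a point): centre of a loose white jar with a blue cap, 58 mm across and 82 mm high, a bystander
- dish: loose white dish, 82 mm across and 22 mm high, a bystander; origin under its centre
- bracelet: the loose bracelet as a whole; origin at the centre of one flat face, 10 mm along its axis from its centre. It is easily gripped from above across its 62 mm level diameter.
- head_center (a point): on the turning axis at the height of the hook wires, 135 mm above the table; turns with the head. Four level steel wire hooks, 90 degrees apart, wire 7 mm thick; three carry a bracelet fixed to them (20 to 75 mm out from the axis, up to 33 mm to either side of the wire, with plates at most 20 mm above it), the fourth, along this frame's -x, is empty. The head's top is 14 mm above the wires.
Not all that is in view belongs to the job. Leave any turquoise look-alike of the bracelet alone.

How it is judged:
On the way, in this order (a step that is already met when the one before it is completed fails the run):
1. the carousel has been turned to its stop, the bracelet still in its stand (value of joint carousel above -0.05 rad and velocity of joint carousel below 0.1 rad/s and horizontal distance between bracelet_center and stand below 0.015 m), for 0.2 s.
2. the bracelet, round the empty hook, presses on the back plate (contact force between bracelet and back_plate_c0 above 0.8 N and x of bracelet_center in the frame of hook_tip between 0.036 and 0.066 m and y of bracelet_center in the frame of hook_tip between -0.02 and 0.02 m and z of bracelet_center in the frame of hook_tip between -0.03 and 0.022 m), for 0.1 s.
At the end, for the whole second after the job is handed in: The bracelet hangs at rest on the empty hook, behind the upturned tip (10 to 66 mm in from it, within 15 mm sideways, its centre 12 to 29 mm below the wire), and the carousel is still within 0.1 rad of its stop (value of joint carousel above -0.1 rad and x of bracelet_center in the frame of hook_tip between 0.01 and 0.066 m and y of bracelet_center in the frame of hook_tip between -0.015 and 0.015 m and z of bracelet_center in the frame of hook_tip between -0.029 and -0.012 m and linear speed of bracelet below 0.05 m/s); the robot touches nothing.
It fails at once if the bracelet is pressed on the back plate with more than 20 N (contact force between bracelet and back_plate_c0 above 20 N).
It fails at once if the fingers push the carousel with more than 30 N (contact force between the fingers and carousel above 30 N).
It fails at once if the bracelet is forced against the carousel with more than 30 N (contact force between bracelet and carousel above 30 N).
It fails at once if the jar or the dish is pushed more than 30 mm (distance of any of jar_center, dish from where it was at the start of the episode above 0.03 m).
It also fails if it takes over 72 s, if anything falls off the work surface, if the arm or the gripper's body presses on something with over 40 N, if the wrist force passes 120 N, or if a joint passes its speed limit or range.

## Working session

There is one attempt and no reset: what is moved stays moved. The work goes in short steps, Python scripts to look and compute and a shell command to move; the robot and the scene stay as the last step left them, time stands still between calls to the robot, and variables do not carry over. Pictures are saved under pics/ and viewed, at most 10 in all, crops included, and the job is handed in when it is done.

```bash
mkdir -p pics; cat > h.py <<'E'
import numpy as np, cv2
from plant import robot
def cam(n,save=None):
    p=robot.read_camera(n)
    if save: cv2.imwrite('pics/'+save+'.png',p['frame'][:,:,::-1])
    return p
def Rt(p): return cv2.Rodrigues(np.array(p['rvec'],float))[0],np.array(p['tvec'],float).ravel()
def proj(p,X):
    R,t=Rt(p);c=np.atleast_2d(X)@R.T+t;s=c[:,:2]/c[:,2:];s=s*(1+p['k1']*(s**2).sum(1,keepdims=True))
    return s*[p['fx'],p['fy']]+[p['cx'],p['cy']]
def ray(p,uv):
    R,t=Rt(p);s0=(np.array(uv,float)-[p['cx'],p['cy']])/[p['fx'],p['fy']];s=s0.copy()
    for _ in range(20): s=s0/(1+p['k1']*(s@s))
    return -R.T@t, R.T@np.r_[s,1]
def atz(p,uv,z):
    o,d=ray(p,uv);return o+d*(z-o[2])/d[2]
def tri(p,a,q,b):
    o1,d1=ray(p,a);o2,d2=ray(q,b);k=np.linalg.lstsq(np.c_[d1,-d2],o2-o1,rcond=None)[0]
    A=o1+d1*k[0];B=o2+d2*k[1];return (A+B)/2,np.linalg.norm(A-B)
E
python3 - <<'E'
from h import *
a=cam('scene','scene0');b=cam('top','top0')
for n,p in (('scene',a),('top',b)):
    o=ray(p,(320,200));print(n,o[0].round(3),o[1].round(2),p['fx'],p['k1'])
    for k in ['carousel_foot','carousel','bracelet','stand','jar_center','dish','head_center','hook_tip']:
        for r in robot.regions_of(p,k)[:3]:
            ys,xs=np.nonzero(r['mask']);print(k,round(r['conf'],2),np.round(r['rect']),(xs.mean().round(1),ys.mean().round(1)))
print(robot.read_state())
cv2.imwrite('pics/both0.png',np.vstack([a['frame'],b['frame']])[:,:,::-1][:, :])
E
```

```text
scene [-0.126  0.7    0.568] [ 0.6  -0.67 -0.44] 446.8396796642283 -0.026002543588319542
carousel_foot 0.89 [334. 149. 420. 224.] (np.float64(372.3), np.float64(188.6))
carousel 0.59 [335. 146. 422. 193.] (np.float64(373.0), np.float64(170.8))
bracelet 0.81 [168. 246. 179. 274.] (np.float64(172.9), np.float64(259.8))
bracelet 0.59 [203. 252. 229. 282.] (np.float64(214.1), np.float64(267.6))
stand 0.7 [193. 268. 234. 294.] (np.float64(216.6), np.float64(283.1))
stand 0.3 [333. 148. 420. 192.] (np.float64(373.2), np.float64(171.2))
jar_center 0.86 [265. 184. 287. 216.] (np.float64(275.6), np.float64(200.3))
dish 0.6 [275. 234. 310. 255.] (np.float64(291.7), np.float64(241.3))
head_center 0.59 [333. 144. 424. 192.] (np.float64(374.5), np.float64(171.0))
hook_tip 0.69 [345. 152. 421. 194.] (np.float64(374.6), np.float64(171.4))
top [0.306 0.003 1.193] [ 0.2  -0.02 -0.98] 429.3139283952691 -0.0525960048677871
carousel_foot 0.72 [358. 161. 444. 254.] (np.float64(396.1), np.float64(212.8))
carousel_foot 0.68 [355. 161. 448. 254.] (np.float64(404.1), np.float64(207.9))
carousel_foot 0.41 [31
[... 806 characters left out ...]
.0))
{'t': 0.9, 'q': array([-1.26741614e+00,  1.30371049e-01,  1.48819394e+00, -4.58042738e-06,
        1.52296883e+00, -8.54007302e-02]), 'dq': array([-1.42177454e-04, -2.74454607e-03,  6.93057884e-04,  7.12365233e-05,
        2.09997599e-03, -1.10971153e-03]), 'joint_torque': array([-8.84421806e-04, -5.59744513e+01, -4.92070627e+01,  7.64772249e-02,
        2.25151627e-02,  5.85627077e-06]), 'tool_pos': array([ 0.2274613 , -0.55523532,  0.23265586]), 'orientation': array([3.08236469e+00, 6.06845709e-01, 2.90902173e-06]), 'force': array([ 0.58075325, -0.33069907,  0.6191516 ]), 'wrist_torque': array([0.03936107, 0.00563498, 0.03765286]), 'gripper_force': 0.0, 'opening': 0.09307174667900325}
```

View pics/scene0.png

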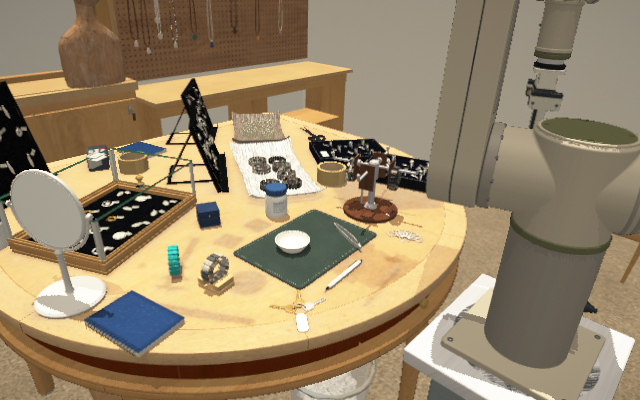

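View pics/top0.png

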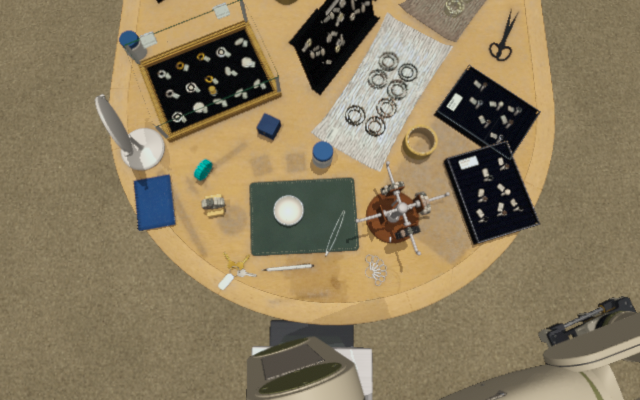

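The scene shows two loose candidates for the bracelet. A turquoise ring is at scene (173,260) / top (203,169). A grey ring in the wooden stand is at scene (214,268) / top (213,204), and I choose this one. The dark bangles on the cloth and the wooden ring are not in a stand. The carousel is at top (400,210).

```bash
python3 - <<'E'
from h import *
a=cv2.imread('pics/scene0.png');b=cv2.imread('pics/top0.png')
f=lambda im,x,y,w,h,s:cv2.resize(im[y:y+h,x:x+w],None,fx=s,fy=s,interpolation=cv2.INTER_CUBIC)
m=np.zeros((600,800,3),np.uint8)
m[:300,:400]=cv2.resize(b[155:260,340:480],(400,300),interpolation=3)  #2.857
m[:300,400:]=cv2.resize(a[130:235,320:460],(400,300),interpolation=3)
m[300:,:400]=cv2.resize(b[180:231,180:248],(400,300),interpolation=3) #5.88
m[300:,400:]=cv2.resize(a[240:300,170:250],(400,300),interpolation=3) #5
cv2.imwrite('pics/m.png',m)
E
```

```text
(no output)
```

View pics/m.png

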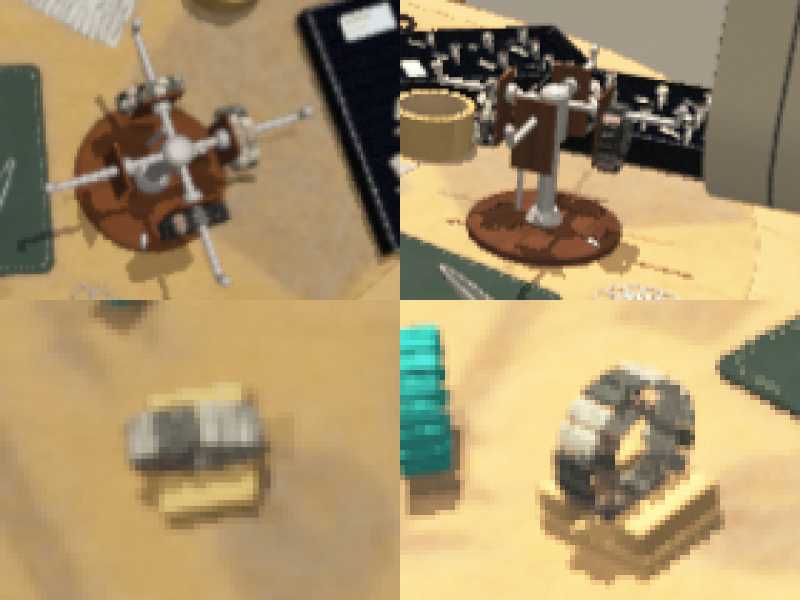

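The crops show the empty hook pointing left in the top image, with its tip at about (356.8,220.5). The cap is at (403,207.5) and the rim mark at (390,240). The grey bracelet is confirmed in the light-wood stand.

```bash
python3 - <<'E'
from h import *
from scipy.optimize import least_squares
b=cam('top');a=cam('scene')
T=lambda x,y:np.array([340+x/2.857,155+y/2.857])
S=lambda x,y:np.array([320+(x-400)/2.857,130+y/2.857])
tips=[T(48,187),T(138,22),T(308,112),T(224,283)]
W=np.array([atz(b,t,.152) for t in tips]);print('tips',W.round(3),W.mean(0).round(3))
print('cap',atz(b,T(180,150),.149).round(3),'mark',atz(b,T(143,243),.014).round(3), 'mark scene',atz(a,S(594,242),.014).round(3),'cap scene',atz(a,S(555,92),.149).round(3))
print('jar',atz(b,(322,153),.082).round(3),'dish',atz(b,(288.5,210),.02).round(3),atz(a,(292,241),.022).round(3))
B=lambda x,y:np.array([180+x/5.88,180+(y-300)/5.88]);C=lambda x,y:np.array([170+(x-400)/5,240+(y-300)/5])
for n,(x,y),z in [('L end',(128,443),.039),('R end',(265,433),.039),('top mid',(195,437),.068),('standBL',(165,520),.021),('standBR',(262,508),.021),('standTL',(150,397),.021),('standTR',(243,386),.021)]: print(n,atz(b,B(x,y),z).round(3))
for n,(x,y),z in [('standR corner',(720,488),.021),('standF',(635,537),.021),('L',(540,490),.021),('br top',(640,368),.070)]: print(n,atz(a,C(x,y),z).round(3))
f=[ (x,y) for x,y in [(75,190),(140,110),(140,250),(230,200)]]
# stand fit from masks
r=robot.regions_of(b,'carousel_foot')
print([ (q['conf'],q['rect']) for q in r[:2]])
E
```

```text
tips [[ 0.471 -0.106  0.152]
 [ 0.62  -0.186  0.152]
 [ 0.541 -0.334  0.152]
 [ 0.391 -0.255  0.152]] [ 0.506 -0.22   0.152]
cap [ 0.506 -0.221  0.149] mark [ 0.44  -0.211  0.014] mark scene [ 0.442 -0.211  0.014] cap scene [ 0.498 -0.207  0.149]
jar [ 0.665 -0.02   0.082] dish [0.518 0.07  0.02 ] [0.516 0.074 0.022]
L end [0.526 0.308 0.039]
R end [0.532 0.244 0.039]
top mid [0.524 0.27  0.068]
standBL [0.493 0.292 0.021]
standBR [0.5   0.247 0.021]
standTL [0.552 0.304 0.021]
standTR [0.558 0.259 0.021]
standR corner [0.498 0.257 0.021]
standF [0.496 0.301 0.021]
L [0.549 0.309 0.021]
br top [0.53  0.269 0.07 ]
[(0.71, [355.9, 162.2, 445.3, 255.3])]
```

```bash
python3 -m handwheel '[[1,0.414,-0.294,0,0,0,0.03],[1,0.414,-0.294,0,0,0,0.03],[1,0.414,-0.294,0,0,0,0.03],[1,0.414,-0.294,0,0,0,0.03],[1,0.414,-0.294,0,0,0,0.03],[1,0.414,-0.294,0,0,0,0.03],[1,0.414,-0.294,0,0,0,0.03],[1,0.414,-0.294,0,0,0,0.03],[1,0.414,-0.294,0,0,0,0.03],[1,0.414,-0.294,0,0,0,0.03],[1,0.414,-0.294,0,0,0,0.03]]' 20
python3 - <<'E'
from h import *
a=cam('scene');b=cam('top')
s=robot.read_state();p=s['tool_pos'];print(s['t'],p,s['orientation'],s['force'],s['opening'])
m=np.zeros((600,800,3),np.uint8)
tip=p+[0,0,-.014]
ua,ub=proj(a,tip)[0],proj(b,tip)[0];print(ua,ub)
m[:,:400]=cv2.resize(b['frame'][140:290,340:440,::-1],(400,600),interpolation=3)
m[:,400:]=cv2.resize(a['frame'][90:240,320:420,::-1],(400,600),interpolation=3)
cv2.imwrite('pics/m1.png',m)
E
```

```text
t: 2.42
tool_pos: [0.4985, -0.1275, 0.2326]
orientation: [3.108, 0.459, -0.001]
force: [-0.1, -0.6, -0.1]
opening: 0.0007
gripper_force: 0.0
2.525 [ 0.49857193 -0.1276389   0.23268128] [ 3.10785566e+00  4.57517430e-01 -1.30406653e-04] [ 0.65545086  0.87124872 -0.75925292] 0.0004154150761939799
[356.80209232 143.42895774] [369.19683862 204.31319344]
```

View pics/m1.png

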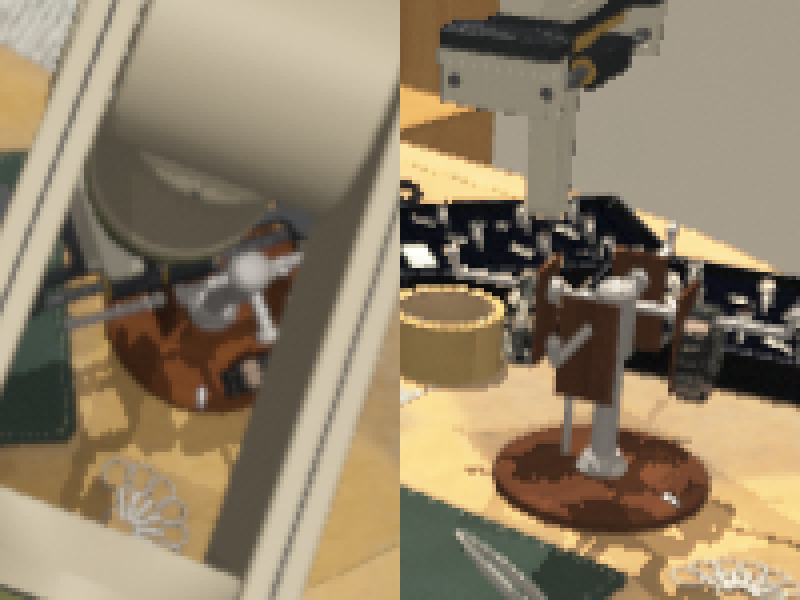

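```bash
python3 -m handwheel '[[1,0,0,0.05,0,0,0],[1,0,0,0.1,0,0,0],[1,0,0,0.1,0,0,0],[1,0,0,0.1,0,0,0]]'
python3 - <<'E'
from h import *
s=robot.read_state();p=s['tool_pos'];R=cv2.Rodrigues(s['orientation'])[0];ax=np.array([.505,-.220])
yaw0=np.degrees(np.arctan2(R[1,0],R[0,0]));print(yaw0)
for phi in list(range(107,166,4))+[165]:
    f=np.radians(phi);u=np.array([np.cos(f),np.sin(f)]);n=np.array([-u[1],u[0]])
    w=ax+.092*u-.011*n
    d=R.T@np.r_[w-p[:2],0];turn=-((phi-90)-yaw0)/180
    print(phi,d.round(3)[:2],round(turn,3))
E
```

```text
t: 3.02
tool_pos: [0.4998, -0.1272, 0.1346]
orientation: [3.107, 0.459, 0.002]
force: [0.4, 0.3, -0.1]
opening: 0.0003
gripper_force: 0.0
16.814510084333786
107 [-0.011 -0.002] -0.001
111 [-0.018 -0.002] -0.023
115 [-0.024 -0.002] -0.045
119 [-0.031 -0.002] -0.068
123 [-0.037 -0.001] -0.09
127 [-0.043  0.   ] -0.112
131 [-0.05   0.002] -0.134
135 [-0.056  0.004] -0.157
139 [-0.062  0.007] -0.179
143 [-0.067  0.01 ] -0.201
147 [-0.073  0.013] -0.223
151 [-0.078  0.017] -0.245
155 [-0.083  0.021] -0.268
159 [-0.088  0.025] -0.29
163 [-0.092  0.03 ] -0.312
165 [-0.094  0.033] -0.323
```

```bash
python3 -m handwheel '[[1,-0.006,-0.001,0,0,0,0],[1,-0.011,-0.002,0,0,0,0],[1,-0.015,-0.002,0,0,0,-0.01],[1,-0.018,-0.002,0,0,0,-0.023],[1,-0.024,-0.002,0,0,0,-0.045],[1,-0.031,-0.002,0,0,0,-0.068],[1,-0.037,-0.001,0,0,0,-0.09],[1,-0.043,0,0,0,0,-0.112],[1,-0.05,0.002,0,0,0,-0.134],[1,-0.056,0.004,0,0,0,-0.157],[1,-0.062,0.007,0,0,0,-0.179],[1,-0.067,0.01,0,0,0,-0.201],[1,-0.073,0.013,0,0,0,-0.223],[1,-0.078,0.017,0,0,0,-0.245],[1,-0.083,0.021,0,0,0,-0.268],[1,-0.085,0.023,0,0,0,-0.279],[1,-0.085,0.023,0,0,0,-0.279]]'
python3 - <<'E'
from h import *
a=cam('scene');b=cam('top')
s=robot.read_state();p=s['tool_pos'];print(s['t'],p,s['orientation'],s['force'],s['opening'])
m=np.zeros((600,800,3),np.uint8)
m[:,:400]=cv2.resize(b['frame'][140:290,340:440,::-1],(400,600),interpolation=3)
m[:,400:]=cv2.resize(a['frame'][90:240,320:420,::-1],(400,600),interpolation=3)
cv2.imwrite('pics/m2.png',m)
E
```

```text
t: 5.15
tool_pos: [0.4242, -0.173, 0.1328]
orientation: [2.618, 1.737, 0.0]
force: [0.0, 0.3, 0.4]
opening: 0.0003
gripper_force: 0.0
5.25 [ 0.42434669 -0.17289949  0.13273383] [ 2.61847868e+00  1.73560471e+00 -1.10143946e-04] [ 1.36862713  0.09221998 -0.2095767 ] 0.00037973176276903333
```

View pics/m2.png

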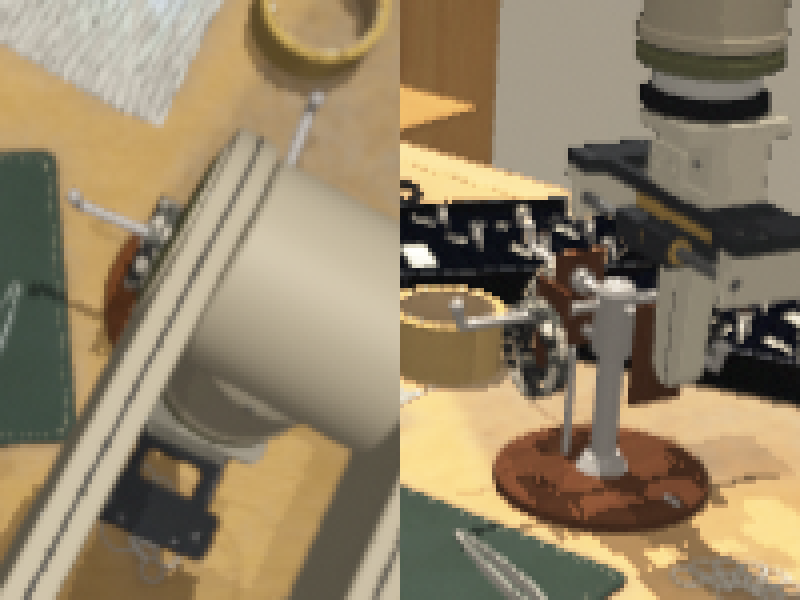

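```bash
cat > arc.py <<'E'
from h import *
s=robot.read_state();p=s['tool_pos'];R=cv2.Rodrigues(s['orientation'])[0];ax=np.array([.505,-.220])
yaw0=np.degrees(np.arctan2(R[1,0],R[0,0]));print('phi now',yaw0+90, s['force'])
for phi in np.arange(157,181,1.):
    f=np.radians(phi);u=np.array([np.cos(f),np.sin(f)]);n=np.array([-u[1],u[0]])
    d=R.T@np.r_[ax+.092*u-.011*n-p[:2],0];print(phi,d.round(4)[:2],round(-((phi-90)-yaw0)/180,3))
E
python3 - <<'E'
from arc import *
b=cam('top')
for t in [(358.25,188.75),(418.75,164.5)]:
    w=atz(b,t,.152);d=w[:2]-ax;print(w.round(3),np.linalg.norm(d),np.degrees(np.arctan2(d[1],d[0])))
E
```

```text
phi now 157.07517673516162 [ 1.36862713  0.09221998 -0.2095767 ]
157.0 [-0.0008  0.0006] 0.0
158.0 [-0.0025  0.0005] -0.005
159.0 [-0.0041  0.0003] -0.011
160.0 [-0.0057  0.0002] -0.016
161.0 [-0.0073  0.0001] -0.022
162.0 [-0.0089  0.    ] -0.027
163.0 [-0.0105 -0.    ] -0.033
164.0 [-0.0121 -0.    ] -0.038
165.0 [-0.0138 -0.    ] -0.044
166.0 [-0.0154  0.    ] -0.05
167.0 [-0.017   0.0001] -0.055
168.0 [-0.0186  0.0002] -0.061
169.0 [-0.0202  0.0003] -0.066
170.0 [-0.0218  0.0005] -0.072
171.0 [-0.0234  0.0007] -0.077
172.0 [-0.025   0.0009] -0.083
173.0 [-0.0266  0.0011] -0.088
174.0 [-0.0282  0.0014] -0.094
175.0 [-0.0298  0.0017] -0.1
176.0 [-0.0314  0.002 ] -0.105
177.0 [-0.033   0.0024] -0.111
178.0 [-0.0345  0.0028] -0.116
179.0 [-0.0361  0.0032] -0.122
180.0 [-0.0377  0.0036] -0.127
[ 0.551 -0.11   0.152] 0.11942471550869946 67.44975486565829
[ 0.616 -0.264  0.152] 0.1197063145400208 -21.393931805245195
```

```bash
python3 -m handwheel '[[1,-0.003,0,0,0,0,-0.007],[1,-0.006,0,0,0,0,-0.016],[1,-0.009,0,0,0,0,-0.027],[1,-0.012,0,0,0,0,-0.038],[1,-0.0145,0,0,0,0,-0.046],[1,-0.0165,0,0,0,0,-0.053],[1,-0.0165,0,0,0,0,-0.053]]'
python3 -m handwheel '[[1,-0.001,0,0,0,0,-0.003],[1,-0.002,0,0,0,0,-0.006],[1,-0.002,0,0,0,0,-0.006]]'
python3 -m handwheel '[[1,-0.001,0,0,0,0,-0.003],[1,-0.002,0,0,0,0,-0.006],[1,-0.002,0,0,0,0,-0.006]]'
```

```text
t: 6.18
tool_pos: [0.418, -0.1883, 0.1326]
orientation: [2.465, 1.948, -0.0]
force: [0.4, 0.4, 0.9]
opening: 0.0006
gripper_force: 0.1
t: 6.55
tool_pos: [0.4175, -0.1901, 0.1326]
orientation: [-2.446, -1.971, 0.0]
force: [-1.3, 0.2, -0.7]
opening: 0.0002
gripper_force: 0.5
t: 6.92
tool_pos: [0.4171, -0.1921, 0.1326]
orientation: [2.428, 1.994, -0.0]
force: [-0.0, -0.8, -0.6]
opening: 0.0
gripper_force: 0.5
```

```bash
for i in 1; do python3 -m handwheel '[[1,-0.0015,0,0,0,0,-0.005],[1,-0.0015,0,0,0,0,-0.005]]'; done
python3 -m handwheel '[[1,-0.0015,0,0,0,0,-0.005],[1,-0.0015,0,0,0,0,-0.005]]'
python3 -m handwheel '[[1,-0.0015,0,0,0,0,-0.005],[1,-0.0015,0,0,0,0,-0.005]]'

```

```text
t: 7.18
tool_pos: [0.4168, -0.1936, 0.1326]
orientation: [2.412, 2.013, -0.0]
force: [-0.2, 1.6, -1.3]
opening: 0.0002
gripper_force: 0.4
t: 7.42
tool_pos: [0.4166, -0.1942, 0.1326]
orientation: [-2.394, -2.032, -0.002]
force: [-1.3, 6.5, 0.7]
opening: 0.0006
gripper_force: 2.8
t: 7.68
tool_pos: [0.4164, -0.1944, 0.1326]
orientation: [-2.376, -2.05, -0.004]
force: [-0.8, 12.6, 5.2]
opening: 0.0005
gripper_force: 6.1
```

```bash
python3 -m handwheel '[[1,0.004,0,0,0,0,0],[1,0.012,0,0,0,0,0],[1,0.02,0,0,0,0,0],[1,0.02,0,-0.05,0,0,0],[-1,0.02,0,-0.1,0,0,0],[-1,0.482,0.039,-0.1,0,0,0.406],[-1,0.482,0.039,-0.1,0,0,0.406],[-1,0.482,0.039,-0.1,0,0,0.406],[-1,0.482,0.039,-0.1,0,0,0.406],[-1,0.482,0.039,-0.1,0,0,0.406],[-1,0.482,0.039,-0.1,0,0,0.406],[-1,0.482,0.039,-0.1,0,0,0.406],[-1,0.482,0.039,-0.1,0,0,0.406],[-1,0.482,0.039,-0.1,0,0,0.406],[-1,0.482,0.039,-0.1,0,0,0.406]]'
python3 - <<'E'
from h import *
a=cam('scene');b=cam('top')
s=robot.read_state();p=s['tool_pos'];print(s['t'],p,s['orientation'],s['force'],s['opening'])
m=np.zeros((600,800,3),np.uint8)
m[:300,:400]=cv2.resize(b['frame'][155:260,340:480,::-1],(400,300),interpolation=3)
m[:300,400:]=cv2.resize(a['frame'][130:235,320:460,::-1],(400,300),interpolation=3)
m[300:,:400]=cv2.resize(b['frame'][145:265,150:310,::-1],(400,300),interpolation=3)
m[300:,400:]=cv2.resize(a['frame'][180:300,150:310,::-1],(400,300),interpolation=3)
cv2.imwrite('pics/m3.png',m)
E
```

```text
t: 9.55
tool_pos: [0.5258, 0.2756, 0.2322]
orientation: [3.132, 0.236, -0.001]
force: [0.3, -0.3, -0.1]
opening: 0.0926
gripper_force: 0.0
9.65 [0.52603808 0.27353545 0.23248179] [ 3.13220952e+00  2.31522226e-01 -6.38647395e-04] [-0.43656791  0.40475522 -0.25916094] 0.0929685454817177
```

View pics/m3.png

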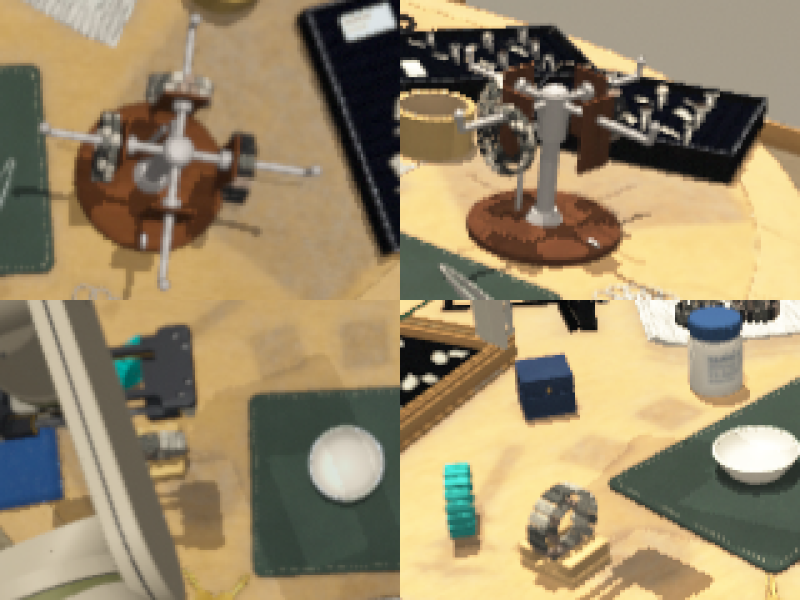

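The head is turned: the empty hook points down in the top crop, with its tip at (165,286), over the rim mark. The bracelet is still upright in the stand.

```bash
python3 - <<'E'
from h import *
b=cam('top');a=cam('scene')
T=lambda x,y:np.array([340+x/2.857,155+y/2.857]);S=lambda x,y:np.array([320+(x-400)/2.857,130+y/2.857])
W=np.array([atz(b,T(*t),.152) for t in [(165,286),(44,129),(194,20),(317,172)]]);c=W.mean(0);print(W.round(3),c.round(4))
for w,o in zip(W,(0,-270,-180,-90)):
    d=w-c;print(np.linalg.norm(d[:2]).round(4),((np.degrees(np.arctan2(d[1],d[0]))-o)%360).round(1))
print(tri(b,T(165,286),a,S(655,122)))
s=robot.read_state();R=cv2.Rodrigues(s['orientation'])[0];print(s['tool_pos'],np.degrees(np.arctan2(R[1,0],R[0,0])))
E
```

```text
[[ 0.388 -0.204  0.152]
 [ 0.522 -0.102  0.152]
 [ 0.623 -0.236  0.152]
 [ 0.488 -0.339  0.152]] [ 0.5049 -0.2205  0.152 ]
0.1182 172.1
0.1193 351.9
0.1187 172.4
0.1198 351.7
(array([ 0.38847007, -0.20359928,  0.1533087 ]), np.float64(0.0018364710985779235))
[0.52625227 0.27303042 0.23279022] 8.358622558846324
```

```bash
python3 -m handwheel '[[-1,-0.001,-0.003,0.06,0,0,0],[-1,-0.001,-0.003,0.12,0,0,0],[-1,-0.001,-0.003,0.16,0,0,0],[-1,-0.001,-0.003,0.18,0,0,0],[-1,-0.001,-0.003,0.199,0,0,0],[-1,-0.001,-0.003,0.199,0,0,0],[0.1,-0.001,-0.003,0.199,0,0,0],[0.4,-0.001,-0.003,0.199,0,0,0],[1,-0.001,-0.003,0.199,0,0,0],[1,-0.001,-0.003,0.199,0,0,0],[1,-0.001,-0.003,0.199,0,0,0],[1,-0.001,-0.003,0.199,0,0,0]]' 15
```

```text
t: 11.25
tool_pos: [0.5252, 0.2775, 0.0343]
orientation: [-3.133, -0.231, -0.001]
force: [-0.7, -0.7, 6.3]
opening: 0.0623
gripper_force: 15.0
```

```bash
python3 -m handwheel '[[1,0,0,-0.02,0,0,0],[1,0,0,-0.05,0,0,0],[1,0,0,-0.1,0,0,0],[1,0,0,-0.15,0,0,0],[1,0,0,-0.2,0,0,0],[1,-0.03,0.05,-0.2,0,0,0.01],[1,-0.237,0.447,-0.2,0,0,0.091],[1,-0.237,0.447,-0.2,0,0,0.091],[1,-0.237,0.447,-0.2,0,0,0.091],[1,-0.237,0.447,-0.2,0,0,0.091],[1,-0.237,0.447,-0.2,0,0,0.091],[1,-0.237,0.447,-0.2,0,0,0.091],[1,-0.237,0.447,-0.2,0,0,0.091],[1,-0.237,0.447,-0.2,0,0,0.091],[1,-0.237,0.447,-0.2,0,0,0.091],[1,-0.237,0.447,-0.2,0,0,0.091]]'
python3 - <<'E'
from h import *
a=cam('scene');b=cam('top')
s=robot.read_state();p=s['tool_pos'];R=cv2.Rodrigues(s['orientation'])[0];print(s['t'],p,np.degrees(np.arctan2(R[1,0],R[0,0])),s['force'],s['opening'])
u=proj(a,[p+[0,0,.005],p+[0,0,-.026],p+[0,0,.036]]);print(u)
cv2.imwrite('pics/m4.png',cv2.resize(a['frame'][80:230,320:520,::-1],(800,600),interpolation=3))
E
```

```text
t: 13.25
tool_pos: [0.3563, -0.1983, 0.2339]
orientation: [-3.134, 0.216, -0.0]
force: [-0.9, 1.2, -1.2]
opening: 0.0622
gripper_force: 15.0
13.35 [ 0.35633173 -0.19822341  0.23373245] -7.821418125622161 [-0.21217093 -0.32494167  0.46560415] 0.06228809411245144
[[424.49132639 143.10622815]
 [422.78335856 155.70382992]
 [426.23971581 130.17814233]]
```

View pics/m4.png

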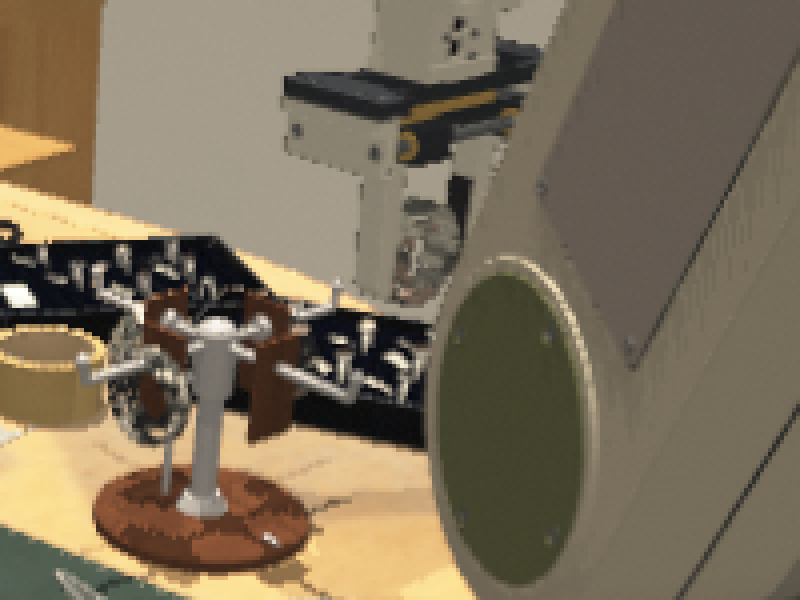

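```bash
python3 -m handwheel '[[1,0,0.001,0.04,0,0,0],[1,0,0.001,0.08,0,0,0],[1,0,0.001,0.096,0,0,0],[1,0,0.001,0.096,0,0,0]]'
python3 -m handwheel '[[1,0.01,0,0,0,0,0],[1,0.02,0,0,0,0,0],[1,0.03,0,0,0,0,0],[1,0.03,0,0,0,0,0]]'
python3 - <<'E'
from h import *
a=cam('scene');b=cam('top');cv2.imwrite('pics/m5.png',np.hstack([cv2.resize(x[:,:,::-1],(400,400),interpolation=3) for x in (a['frame'][110:210,330:430],b['frame'][190:290,350:450])]))
E
```

```text
t: 13.85
tool_pos: [0.3553, -0.1996, 0.1371]
orientation: [-3.133, 0.216, 0.003]
force: [-0.6, 0.0, -0.7]
opening: 0.0621
gripper_force: 15.0
t: 14.35
tool_pos: [0.3862, -0.2049, 0.138]
orientation: [3.134, -0.217, 0.001]
force: [0.1, -0.2, -0.6]
opening: 0.0621
gripper_force: 15.0
```

View pics/m5.png

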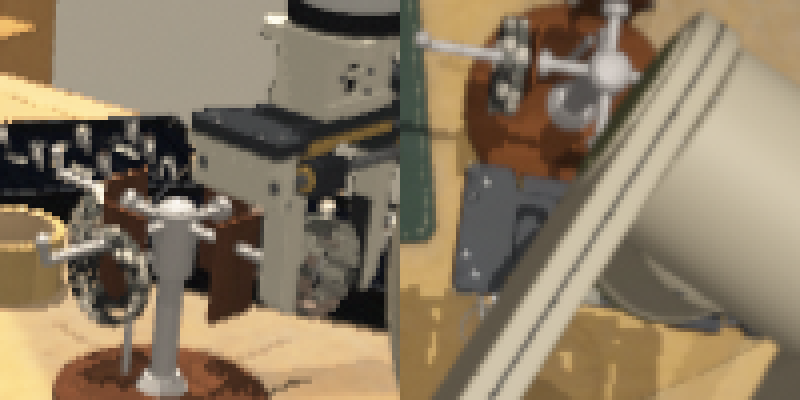

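The ring now surrounds the wire's end, no contact force is felt, and the hook is still at its stop. I'll slide on.

```bash
python3 -m handwheel '[[1,0.008,0,0,0,0,0],[1,0.016,0,0,0,0,0],[1,0.024,0,0,0,0,0],[1,0.032,0,0,0,0,0],[1,0.038,0,0,0,0,0],[1,0.038,0,0,0,0,0]]'
python3 -m handwheel '[[1,0.0015,0,0,0,0,0],[1,0.003,0,0,0,0,0],[1,0.0045,0,0,0,0,0],[1,0.006,0,0,0,0,0],[1,0.006,0,0,0,0,0]]'
python3 -m handwheel '[[1,0.001,0,0,0,0,0],[1,0.002,0,0,0,0,0],[1,0.003,0,0,0,0,0],[1,0.003,0,0,0,0,0]]'
```

```text
t: 15.2
tool_pos: [0.4233, -0.21, 0.1376]
orientation: [-3.134, 0.218, 0.0]
force: [0.2, -0.4, 0.2]
opening: 0.0622
gripper_force: 15.0
t: 15.82
tool_pos: [0.429, -0.2108, 0.1377]
orientation: [3.134, -0.218, 0.0]
force: [0.6, -0.4, -0.2]
opening: 0.0624
gripper_force: 15.0
t: 16.32
tool_pos: [0.4319, -0.2112, 0.1377]
orientation: [3.134, -0.218, 0.0]
force: [0.5, -0.5, -0.7]
opening: 0.0625
gripper_force: 15.0
```

```bash
for r in a; do 
python3 -m handwheel '[[1,0.001,0,0,0,0,0],[1,0.002,0,0,0,0,0],[1,0.002,0,0,0,0,0]]' | grep -E 'pos|^force'
python3 -m handwheel '[[1,0.001,0,0,0,0,0],[1,0.002,0,0,0,0,0],[1,0.002,0,0,0,0,0]]'| grep -E 'pos|^force'
python3 -m handwheel '[[1,0.001,0,0,0,0,0],[1,0.002,0,0,0,0,0],[1,0.002,0,0,0,0,0]]'| grep -E 'pos|^force'; done
```

```text
tool_pos: [0.4339, -0.2115, 0.1376]
force: [0.1, -0.8, -0.1]
tool_pos: [0.4359, -0.2118, 0.1376]
force: [0.1, -0.1, -0.4]
tool_pos: [0.4373, -0.2119, 0.1374]
force: [-3.5, 0.3, 1.8]
```

```bash
python3 -m handwheel '[[1,0.0005,0,0,0,0,0],[1,0.0005,0,0,0,0,0],[1,0.0005,0,0,0,0,0]]'
```

```text
t: 17.82
tool_pos: [0.4381, -0.212, 0.1375]
orientation: [-3.134, 0.218, 0.001]
force: [-5.1, 0.8, 1.6]
opening: 0.0625
gripper_force: 15.0
```

```bash
python3 -m handwheel '[[1,-0.002,0,0,0,0,0],[1,-0.006,0,0,0,0,0],[1,-0.006,0,0.008,0,0,0],[1,-0.006,0,0.016,0,0,0],[1,-0.006,0,0.022,0,0,0],[1,-0.006,0,0.026,0,0,0],[1,-0.006,0,0.026,0,0,0]]'
python3 -m handwheel '[[1,0,0,0.001,0,0,0],[1,0,0,0.002,0,0,0],[1,0,0,0.002,0,0,0]]'
python3 -m handwheel '[[1,0,0,0.001,0,0,0],[1,0,0,0.0015,0,0,0],[1,0,0,0.0015,0,0,0]]'
```

```text
t: 18.7
tool_pos: [0.4321, -0.2112, 0.1112]
orientation: [-3.134, 0.218, 0.001]
force: [0.1, -0.3, -0.8]
opening: 0.0624
gripper_force: 15.0
t: 19.08
tool_pos: [0.4324, -0.2113, 0.1097]
orientation: [3.134, -0.218, 0.0]
force: [0.5, 0.8, -1.1]
opening: 0.0621
gripper_force: 15.0
t: 19.45
tool_pos: [0.4323, -0.2113, 0.1081]
orientation: [-3.134, 0.218, 0.0]
force: [0.6, 0.2, -0.4]
opening: 0.0621
gripper_force: 15.0
```

```bash
python3 -m handwheel '[[1,0,0,0.001,0,0,0],[1,0,0,0.0015,0,0,0],[1,0,0,0.0015,0,0,0]]'
python3 -m handwheel '[[0.2,0,0,0,0,0,0],[0,0,0,0,0,0,0],[-0.2,0,0,0,0,0,0],[-1,0,0,0,0,0,0],[-1,0,0,0,0,0,0],[-1,0,0,0,0,0,0]]'
```

```text
t: 19.82
tool_pos: [0.4324, -0.2113, 0.1067]
orientation: [3.134, -0.218, 0.0]
force: [0.7, -0.3, -0.1]
opening: 0.0622
gripper_force: 15.0
t: 20.58
tool_pos: [0.4323, -0.2113, 0.1066]
orientation: [-3.134, 0.218, 0.0]
force: [-0.4, 0.3, -0.3]
opening: 0.0875
gripper_force: 0.0
```

Now I'll lift straight up, move aside and look.

```bash
python3 -m handwheel '[[-1,0,0,0,0,0,0],[-1,0,0,-0.02,0,0,0],[-1,0,0,-0.05,0,0,0],[-1,0,0,-0.1,0,0,0],[-1,0,0,-0.14,0,0,0],[-1,0,-0.3,-0.14,0,0,0],[-1,0,-0.3,-0.14,0,0,0],[-1,0,-0.3,-0.14,0,0,0],[-1,0,-0.3,-0.14,0,0,0],[-1,0,-0.3,-0.14,0,0,0],[-1,0,-0.3,-0.14,0,0,0],[-1,0,-0.3,-0.14,0,0,0],[-1,0,-0.3,-0.14,0,0,0]]'
python3 - <<'E'
from h import *
a=cam('scene');b=cam('top');cv2.imwrite('pics/m6.png',np.hstack([cv2.resize(x[:,:,::-1],(400,400),interpolation=3) for x in (a['frame'][130:230,330:430],b['frame'][160:260,350:450])]))
E
```

```text
t: 22.2
tool_pos: [0.4739, 0.0845, 0.2466]
orientation: [3.133, -0.221, -0.0]
force: [-0.3, 0.8, -0.1]
opening: 0.093
gripper_force: 0.0
```

View pics/m6.png

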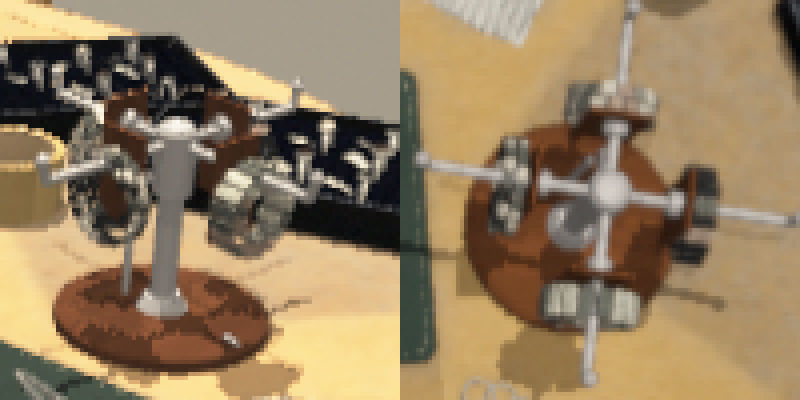

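The bracelet hangs on the empty hook behind the tip, at top crop (590,303), and the head is still at its stop. I'll let it settle and then hand in.

```bash
python3 -m handwheel '[[-1,0,0,0,0,0,0],[-1,0,0,0,0,0,0],[-1,0,0,0,0,0,0],[-1,0,0,0,0,0,0],[-1,0,0,0,0,0,0],[-1,0,0,0,0,0,0],[-1,0,0,0,0,0,0],[-1,0,0,0,0,0,0],[-1,0,0,0,0,0,0],[-1,0,0,0,0,0,0],[-1,0,0,0,0,0,0],[-1,0,0,0,0,0,0]]' | head -1
python3 -c "
from plant import robot
print(robot.close_job())"
```

```text
t: 23.8
the job is handed in; nothing more can be done
None
```

I turned the carousel to its stop and hung the bracelet on the empty hook behind the upturned tip, after pressing it on the back plate with about 5 N; the job was handed in at about 24 s, and no verdict was shown.

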